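# Leak check of a freshly lidded tub

## Task

The tub in the lid press has just had its lid pressed on. Slide the press carriage (the one with the red handle) all the way out to its front stop and leave it there, then lift the tub straight up out of its nest, tip it over onto its side (axis level) and hold it still above the round steel tray, over its middle and about 20 to 30 cm up, to see whether the lid leaks. Finish while still holding it like that in the gripper, and do not disturb the other things on the table.

Things in the scene. Friction and masses are not known exactly. Their poses are not given: they have to be found in the camera images.
- press: hand-lever lid press, fixed: grey base plate 470 x 170 mm, 20 mm thick, column and green head at its rear, 417 mm high. Origin on the table directly under the ram axis; z up; local -x is its front, the direction in which the carriage slides out. The base reaches from local x -270 to +200 mm.
- ram (a point): centre of the ram pad's underside, 180 mm above the table (a tub cannot be lifted out of its nest under it); axes those of the press. Head and lever above it: 180 to 417 mm high, from 52 mm ahead of this point (local -x) to 165 mm behind it, local y from -85 to +80 mm.
- carriage (a joint): slide of the press carriage, m: 0 = fully in, nest under the ram; 0.18 = fully out against the front stop (hard end of travel). Moves along local -x of the press; friction about 2.5 N (plus 6 N s/m damping), no spring, stays where left. Starts fully in.
- handle (a point): grip point of the carriage's upright red handle: round post 20 mm in diameter, 64 to 118 mm above the table; this point is on its axis at 95 mm, 140 mm ahead (local -x of the press) of the nest axis. Under it a drawbar 24 mm wide, top at 64 mm. Axes those of the press. With the carriage in, the head begins 88 mm behind the post: best pinched across the slide direction.
- nest (a point): centre of the mouth of the blue nest ring on the carriage, 100 mm above the table: bore 64 mm diameter, 32 mm deep, ring 86 mm outside diameter, standing on an aluminium carriage plate 130 x 150 mm whose top is 64 mm above the table. Moves with the carriage; axes those of the press.
- tub: the tub to check: closed round opaque white tub with yellow band and green pressed-on lid flush with its wall, 60 mm diameter (lid 61), 90 mm high, rigid, 0.15-0.31 kg. Stands upright in the nest, base 68 mm above the table, so its top is at 158 mm and the top 58 mm stand clear of the nest. Origin: centre of its underside; z: from base to lid.
- tub_center (a point): centre of the tub to check, on its axis, 45 mm above its base; axes those of the tub.
- tray: round steel serving tray, fixed, 320 mm rim diameter, rim 22 mm high, floor 3 mm thick. Origin: centre of its underside, on the table. The clear bowls stand on its floor, near its far side from the robot, up to 66 mm high.
- bowl_stack: stack of four clear plastic bowls on the tray, 114 mm diameter, 66 mm high; origin under its centre. Leave alone.
- bowl: single clear plastic bowl on the tray, 112 mm diameter, 42 mm high; origin under its centre. Leave alone.
- tub_a: finished tub like the one in the press, on the table; origin centre of its underside. Leave alone.
- tub_b: another finished tub like it, on the table; origin centre of its underside. Leave alone.
- lid_stack: stack of green lids on the table, 62 mm diameter, 48 mm high; origin under its centre. Leave alone.
- ladle: steel ladle lying on the table: bowl 90 mm diameter and 40 mm high, handle to 310 mm along its -x; origin under the bowl. Leave alone.
- shaker: brown spice shaker with steel cap on the table, 48 mm diameter, 100 mm high; origin under its centre. Leave alone.
Not all that is in view belongs to the job. Leave any blue or pink look-alike of the tub alone.

How it is judged:
By the outcome, as a careful person would: the job done as asked, in the order asked, and still so for the second after the job is handed in, while the arm keeps its last pose, push and grip.
It also fails if it takes over 66 s, if anything falls off the work surface, if the arm or the gripper's body presses on something with over 40 N, if the wrist force passes 120 N, or if a joint passes its speed limit or range.

## Robot

A 6-joint arm with a two-finger parallel gripper is mounted at the origin on the work surface. World frame = base frame: x ahead of the robot, y to its left, z up, the work surface at z = 0. Lengths are in m, angles in rad, forces in N, time in s.
With the tool pointing down it reaches from about 0.325 to 0.85 m from the base axis. Payload 15.5 kg.
Tool frame: the origin (TCP) lies at the very end of the fingers, on their centre line; the grasp point (between the pads) lies 19 mm behind it; z points along the fingers, y is the line along which they close (so a half turn about z gives the same grasp; the last joint's range is limited). The gripper opens to 91 mm and grips with 3 to 60 N. Pads are 32 mm wide; open, the fingers measure 118 mm over their backs; the gripper's body (76 mm by 178 mm) begins 60 mm behind the grasp point.
Start: joints at [-1.433, 0.494, 1.345, -0, 1.302, -0.096], TCP at [0.145, -0.608, 0.214] pointing down, gripper open.
Joint ranges: [-2.91, 2.91], [-0.82, 2.16], [0.22, 2.67], [-1.22, 4.37], [0.12, 2.79], [-3.08, 3.08]. Speed limits (rad/s): [1.89, 1.89, 2.57, 3.01, 3.01, 3.01].

## Interface

Orientations are given as a 3x3 rotation matrix whose columns are the frame's x, y, z axes.
In Python, from workcell import status, camera, bot gives the robot as it stands.
- The arm moves only by the tool play_rows, never from a script. Its argument "commands" is a list of rows, each a list of 7 numbers: the shift along the tool's x, y, z in mm, then the turn, a rotation vector about the tool's x, y, z in degrees, then the finger opening in mm, from 0 to 91.2. A call has 1 to 20 rows; each row is the pose to reach, as a shift and turn from the pose commanded when the call began, along the tool's axes at that moment; what a row does not reach only later rows make up. A row lasts 1/12 s, in which the tool goes at most 41.7 mm and 7.16 degrees, less where a joint would pass 70% of its speed; a pose out of reach is approached as far as the arm can. A call with a gripper value outside its range is refused whole. The fingers move at their own pace and stop on an object; "newtons" is the grip in N (left out, the last holds). Time passes only in rows, so rows that repeat a pose let the fingers close. It gives the time, the measured TCP pose, the force, the opening and the grip force at its end, in the units of the state.
- status.get_obs(): the state, without advancing time (a new reading comes with each control period).
- camera(name): name is "scene" or "top"; returns a dict with "frame" (400x640x3 uint8, red, green, blue), "mtx" (3x3 intrinsics, pixels), "extrinsics" (4x4, takes a point from camera to world coordinates). Camera axes: x right, y down, z forward; pixel columns grow to the right and rows downward; lengths in m; the calibration is good to about 2 mm. A picture is of the moment at which its call begins. There is no depth.
- bot.sign_off(): hands the job in; it is judged then, once.
The state is a dict: "clock": time; "joints": joint angles; "dq": joint speeds; "tau": joint torques, N m; "eef_pos": TCP position; "tcp_rot": TCP orientation; "contact_force": force on the tool from outside, world axes, zero at the start; "wrist_torque": the same for the moment, N m; "width": opening from 0.0 (shut) to 1.0 (fully open); "grasp_force": force on a finger pad.
Only numpy, scipy, OpenCV 4.12 (cv2) and the standard library are available. Lean on these libraries where they do the work, as an engineer would, in place of code of your own. Each camera call takes 0.05 s, during which the arm holds its last target. There are 200 camera calls.

## Working session

There is one attempt and no reset: what is moved stays moved. The work goes in short steps, Python scripts to look and compute and a tool call to move; the robot and the scene stay as the last step left them, time stands still between calls to the robot, and variables do not carry over. Pictures are saved under pics/ and viewed, at most 10 in all, crops included, and the job is handed in when it is done.

Besides the shell and the picture viewer there is one more tool, called as name(argument=value, ...) on one line, values as JSON. play_rows: Moves the arm, as the interface text tells. Its arguments: {"type":"object","properties":{"commands":{"type":"array","items":{"type":"array","items":{"type":"number"}}},"newtons":{"type":"number"}},"required":["commands"]}

```bash
mkdir -p pics; python3 - <<'E'
from workcell import status,camera,bot
import cv2,numpy as np
o=status.get_obs();print(o['clock'],o['eef_pos'],np.round(o['tcp_rot'],3).tolist(),o['width'])
for n in('scene','top'):
    c=camera(n);cv2.imwrite(f'pics/{n}0.png',c['frame'][:,:,::-1]);print(n,c['mtx'].round(1).tolist(),c['extrinsics'].round(4).tolist())
    np.savez(f'{n}0.npz',**c)
E
```

```text
0.0 [ 0.14475762 -0.60762471  0.21333946] [[0.973, 0.232, -0.0], [0.232, -0.973, 0.001], [0.0, -0.001, -1.0]] 0.9994769810517906
scene [[439.2, 0.0, 319.6], [0.0, 439.2, 204.2], [0.0, 0.0, 1.0]] [[0.1594, 0.8188, -0.5515, 1.3166], [0.9871, -0.1406, 0.0766, -0.1221], [-0.0148, -0.5566, -0.8306, 1.2615], [0.0, 0.0, 0.0, 1.0]]
top [[402.6, 0.0, 317.2], [0.0, 402.6, 205.4], [0.0, 0.0, 1.0]] [[-0.0135, -0.9947, 0.1021, 0.4448], [-0.9999, 0.0137, 0.0009, -0.0175], [-0.0023, -0.1021, -0.9948, 1.3753], [0.0, 0.0, 0.0, 1.0]]
```

View pics/scene0.png

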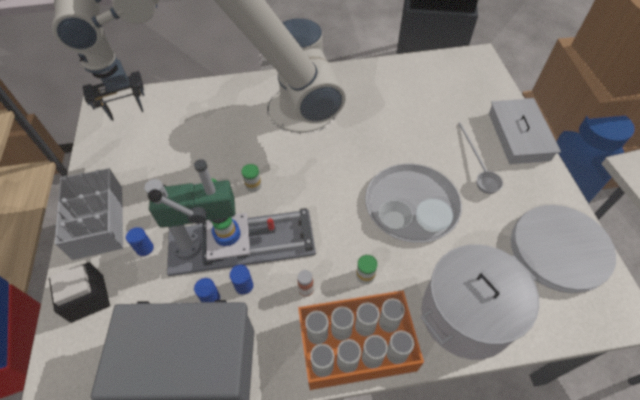

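View pics/top0.png

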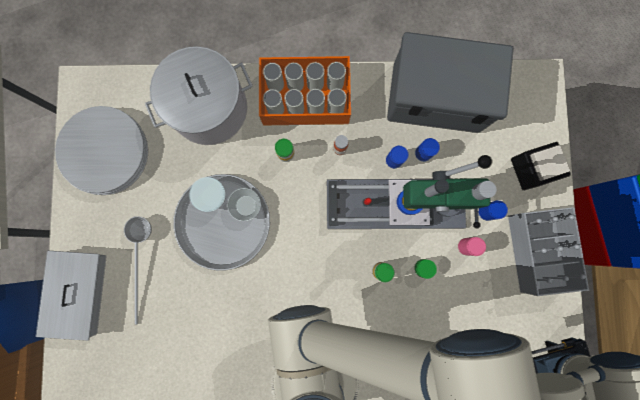

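Candidates for the tub: the green-lided one in the press (scene 225,232; under the head in top at ~(405,203)) is the one meant. Look-alikes are the green lids at top (284,149), (384,271) and (425,268), the blue ones at (397,156), (428,150) and (493,211), and the pink one at (472,246). The red handle is at top (368,201), scene (271,226). The tray is at top (222,222).

```bash
cat > h.py <<'E'
import numpy as np,cv2
def ray(c,p):
    E=c['extrinsics'];d=E[:3,:3]@np.linalg.solve(c['mtx'],[p[0],p[1],1.]);return E[:3,3],d/np.linalg.norm(d)
def onz(c,p,z):
    o,d=ray(c,p);return o+d*(z-o[2])/d[2]
def tri(a,pa,b,pb):
    A=np.zeros((3,3));r=np.zeros(3);R=[]
    for c,p in((a,pa),(b,pb)):
        o,d=ray(c,p);M=np.eye(3)-np.outer(d,d);A+=M;r+=M@o;R.append((M,o))
    x=np.linalg.solve(A,r);return x,[np.linalg.norm(M@(x-o)) for M,o in R]
def proj(c,P):
    E=c['extrinsics'];q=c['mtx']@(E[:3,:3].T@(np.array(P)-E[:3,3]));return q[:2]/q[2]
def hsv(c):return cv2.cvtColor(c['frame'],cv2.COLOR_RGB2HSV)
def red(c,box):
    x0,y0,x1,y1=box;h=hsv(c)[y0:y1,x0:x1].astype(int)
    m=((h[...,0]<8)|(h[...,0]>172))&(h[...,1]>130)&(h[...,2]>60)
    y,x=np.nonzero(m);return x+x0,y+y0
E
python3 - <<'E'
from h import *
s=dict(np.load('scene0.npz'));t=dict(np.load('top0.npz'))
P=[]
for c,b in((s,(245,205,295,245)),(t,(350,185,390,215))):
    x,y=red(c,b);P.append((x.mean(),y.mean()));print(len(x),x.min(),x.max(),y.min(),y.max(),P[-1])
print('handle',tri(s,P[0],t,P[1]))
# contours of dark base in top
S=cv2.resize(s['frame'][170:285,150:330],None,fx=4.4,fy=4.4,interpolation=cv2.INTER_CUBIC)
T=cv2.resize(t['frame'][135:295,160:520],None,fx=2.2,fy=2.2,interpolation=cv2.INTER_CUBIC)
cv2.imwrite('pics/sc.png',S[:,:,::-1]);cv2.imwrite('pics/tc.png',T[:,:,::-1])
E
```

```text
37 268 272 219 228 (np.float64(270.3243243243243), np.float64(223.56756756756758))
42 364 371 198 204 (np.float64(367.0952380952381), np.float64(200.97619047619048))
handle (array([ 0.588104  , -0.17662225,  0.09551225]), [np.float64(0.0005513939403125323), np.float64(0.000551393940312532)])
```

View pics/sc.png

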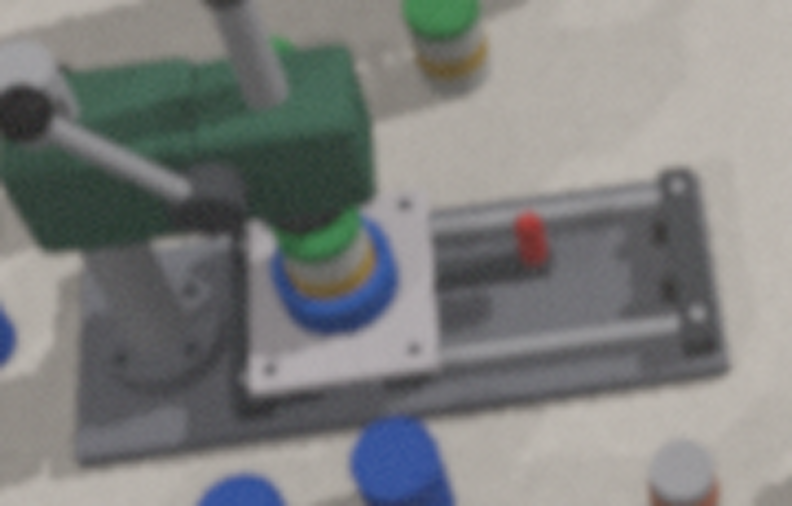

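View pics/tc.png

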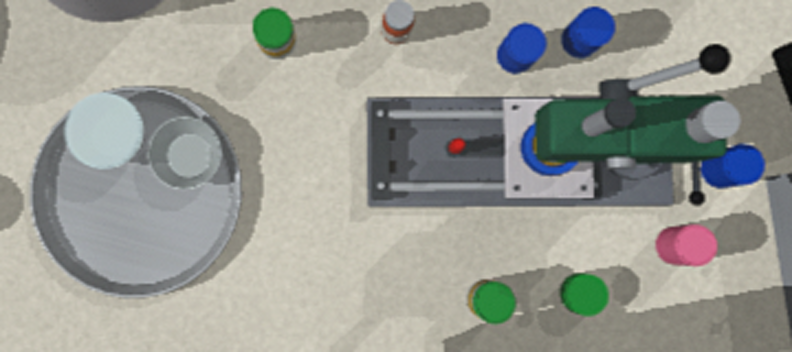

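The scene crop shows the tub in the blue nest (~(325,255) in the crop), with green lid and yellow band, so the choice is right. The red post is at (532,238). The top crop gives the base corners (369,97), (368,205), (672,206) and the tray rim at x 32–240, y 86–297. The bowls are in the tray's upper half.

```bash
python3 - <<'E'
from h import *
s=dict(np.load('scene0.npz'));t=dict(np.load('top0.npz'))
T=lambda x,y:(x/2.2+160-.3,y/2.2+135-.3); S=lambda x,y:(x/4.4+150-.4,y/4.4+170-.4)
f1,f2,r2=[onz(t,T(*p),.02) for p in((369,97),(368,205),(672,206))]
print('base top',f1,f2,r2, 'yaw of front', np.degrees(np.arctan2(*(f2-r2)[[1,0]])),np.linalg.norm(f2-f1))
b=[onz(s,S(*p),.0) for p in((85,463),(725,370))];print('scene edge z0',b,np.degrees(np.arctan2(*(b[1]-b[0])[[1,0]])),np.linalg.norm(b[1]-b[0]))
pl=[onz(s,S(*p),.064) for p in((249,393),(438,367))];print('plate',pl,np.degrees(np.arctan2(*(pl[1]-pl[0])[[1,0]])))
pl=[onz(t,T(*p),.064) for p in((504,98),(504,197),(593,197))];print('plateT',pl)
for p in((32,190),(240,190),(135,86),(137,297)):print('tray',onz(t,T(*p),.022).round(3))
for c,bx in((t,(388,185,425,220)),(s,(205,205,250,250))):
    h=hsv(c)[bx[1]:bx[3],bx[0]:bx[2]].astype(int);m=(abs(h[...,0]-110)<14)&(h[...,1]>150)&(h[...,2]>60);y,x=np.nonzero(m)
    a=(x.min()+bx[0],(y.min()+y.max())/2+bx[1]);print('ring',x.min()+bx[0],x.max()+bx[0],y.min()+bx[1],y.max()+bx[1])
for n,p in(('lidA',(492,302)),('lidB',(585,294)),('g3',(273,28))):print(n,onz(t,T(*p),.09))
for n,p in(('pink',(700,243)),('blue',(525,42)),('blue2',(595,28))):print(n,onz(t,T(*p),.09))
E
```

```text
base top [ 0.67450939 -0.05233001  0.02      ] [ 0.50739804 -0.04811366  0.02      ] [ 0.49955869 -0.5124713   0.02      ] yaw of front 89.03281740382323 0.16716453607647552
scene edge z0 [array([ 0.66234745, -0.51453854,  0.        ]), array([ 0.66525072, -0.05281742,  0.        ])] 89.63973306860476 0.46173024121955053
plate [array([ 0.66088277, -0.3837274 ,  0.064     ]), array([ 0.66259323, -0.25306117,  0.064     ])] 89.25002274891042
plateT [array([ 0.66273009, -0.25330335,  0.064     ]), array([ 0.51446482, -0.24861264,  0.064     ]), array([ 0.5126724 , -0.38026935,  0.064     ])]
tray [0.537 0.466 0.022]
tray [0.533 0.147 0.022]
tray [0.696 0.31  0.022]
tray [0.373 0.303 0.022]
ring 397 421 191 213
ring 214 238 228 243
lidA [ 0.36275993 -0.22207168  0.09      ]
lidB [ 0.37232246 -0.35577858  0.09      ]
g3 [0.76801522 0.08993691 0.09      ]
pink [ 0.44286718 -0.5245454   0.09      ]
blue [ 0.74167314 -0.28228473  0.09      ]
blue2 [ 0.76131205 -0.38650798  0.09      ]
```

play_rows(commands=[[380,-410,0,0,0,-75.7,60],[380,-410,0,0,0,-75.7,60],[380,-410,0,0,0,-75.7,60],[380,-410,0,0,0,-75.7,60],[380,-410,0,0,0,-75.7,60],[380,-410,0,0,0,-75.7,60],[380,-410,0,0,0,-75.7,60],[380,-410,0,0,0,-75.7,60],[380,-410,0,0,0,-75.7,60],[380,-410,0,0,0,-75.7,60],[380,-410,0,0,0,-75.7,60],[380,-410,0,0,0,-75.7,60],[380,-410,0,0,0,-75.7,60],[380,-410,0,0,0,-75.7,60],[380,-410,0,0,0,-75.7,60],[380,-410,0,0,0,-75.7,60],[380,-410,0,0,0,-75.7,60],[380,-410,0,0,0,-75.7,60]], newtons=25)

```text
clock: 1.6
eef_pos: [0.419, -0.1219, 0.2138]
tcp_rot: [[0.017, 1.0, -0.0], [1.0, -0.017, -0.0], [-0.0, -0.0, -1.0]]
contact_force: [-0.5, -0.3, -0.2]
width: 0.657
grasp_force: 0.0
```

```bash
cat > st.py <<'E'
from workcell import status
import numpy as np
def go(T=None):
    o=status.get_obs();R=np.array(o['tcp_rot']);p=np.array(o['eef_pos'])
    print('t',round(o['clock'],2),'p',p.round(4),'R',R.round(3).tolist(),'j',np.round(o['joints'],2),'F',np.round(o['contact_force'],1),'w',round(o['width']*91.2,1),'g',o['grasp_force'])
    for t in T or []:print('to',t,'tool mm',((R.T@(np.array(t)-p))*1000).round(1))
if __name__=='__main__':
    import sys;go(eval(sys.argv[1]) if len(sys.argv)>1 else None)
E
python3 st.py '[(.588,-.173,.2),(.588,-.173,.077)]'
```

```text
t 1.6 p [ 0.419  -0.1219  0.2138] R [[0.017, 1.0, -0.0], [1.0, -0.017, -0.0], [-0.0, -0.0, -1.0]] j [-0.42  0.23  1.78 -0.    1.13 -0.4 ] F [-0.5 -0.3 -0.2] w 59.9 g 0.0
to (0.588, -0.173, 0.2) tool mm [-48.2 169.9  13.8]
to (0.588, -0.173, 0.077) tool mm [-48.2 169.9 136.8]
```

play_rows(commands=[[-48,170,10,0,0,0,60],[-48,170,10,0,0,0,60],[-48,170,10,0,0,0,60],[-48,170,10,0,0,0,60],[-48,170,10,0,0,0,60],[-48,170,10,0,0,0,60],[-48,170,35,0,0,0,60],[-48,170,60,0,0,0,60],[-48,170,85,0,0,0,60],[-48,170,100,0,0,0,60],[-48,170,115,0,0,0,60],[-48,170,127,0,0,0,60],[-48,170,135,0,0,0,60],[-48,170,135,0,0,0,60],[-48,170,135,0,0,0,60]])

```text
clock: 2.85
eef_pos: [0.5881, -0.1722, 0.0792]
tcp_rot: [[0.017, 1.0, -0.0], [1.0, -0.017, 0.0], [0.0, -0.0, -1.0]]
contact_force: [0.4, 0.1, 0.2]
width: 0.659
grasp_force: 0.0
```

play_rows(commands=[[0,0,0,0,0,0,30],[0,0,0,0,0,0,15],[0,0,0,0,0,0,15],[0,0,0,0,0,0,15],[0,0,0,0,0,0,15],[0,0,0,0,0,0,15],[0,0,0,0,0,0,15],[0,0,0,0,0,0,15],[0,0,0,0,0,0,15],[0,0,0,0,0,0,15]], newtons=25)

```text
clock: 3.68
eef_pos: [0.5868, -0.1716, 0.0789]
tcp_rot: [[0.016, 1.0, -0.003], [1.0, -0.016, 0.001], [0.0, -0.003, -1.0]]
contact_force: [-11.2, -0.8, 9.1]
width: 0.212
grasp_force: 25.0
```

```bash
python3 st.py
```

```text
t 3.68 p [ 0.5868 -0.1716  0.0789] R [[0.016, 1.0, -0.003], [1.0, -0.016, 0.001], [0.0, -0.003, -1.0]] j [-0.38  0.63  1.52 -0.    1.   -0.37] F [-11.2  -0.8   9.1] w 19.4 g 24.9957835792884
```

play_rows(commands=[[2,-1,0,0,0,0,15],[8,-2,0,0,0,0,15],[18,-2,0,0,0,0,15],[30,-2,0,0,0,0,15],[42,-2,0,0,0,0,15],[54,-2,0,0,0,0,15],[66,-2,0,0,0,0,15],[78,-2,0,0,0,0,15],[90,-2,0,0,0,0,15],[102,-2,0,0,0,0,15],[114,-2,0,0,0,0,15],[126,-2,0,0,0,0,15],[138,-2,0,0,0,0,15],[148,-2,0,0,0,0,15],[156,-2,0,0,0,0,15],[163,-2,0,0,0,0,15],[168,-2,0,0,0,0,15],[172,-2,0,0,0,0,15],[172,-2,0,0,0,0,15]])

```text
clock: 5.27
eef_pos: [0.5883, 0.0023, 0.0789]
tcp_rot: [[0.015, 1.0, -0.002], [1.0, -0.015, 0.001], [0.001, -0.002, -1.0]]
contact_force: [-6.1, 2.6, 5.7]
width: 0.213
grasp_force: 25.0
```

```bash
python3 st.py
```

```text
t 5.27 p [0.5883 0.0023 0.0789] R [[0.015, 1.0, -0.002], [1.0, -0.015, 0.001], [0.001, -0.002, -1.0]] j [-0.1   0.6   1.58  0.    0.96 -0.08] F [-6.1  2.6  5.7] w 19.4 g 24.995706718764268
```

play_rows(commands=[[2,-1,0,0,0,0,15],[4,-1,0,0,0,0,15],[6,-1,0,0,0,0,15],[8,-1,0,0,0,0,15],[9,-1,0,0,0,0,15],[10,-1,0,0,0,0,15],[10,-1,0,0,0,0,15],[10,-1,0,0,0,0,15]])

```text
clock: 5.93
eef_pos: [0.5883, 0.0085, 0.0789]
tcp_rot: [[0.016, 1.0, -0.001], [1.0, -0.016, -0.003], [-0.003, -0.001, -1.0]]
contact_force: [-4.9, -21.7, 1.4]
width: 0.211
grasp_force: 25.0
```

```bash
python3 st.py
```

```text
t 5.93 p [0.5883 0.0085 0.0789] R [[0.016, 1.0, -0.001], [1.0, -0.016, -0.003], [-0.003, -0.001, -1.0]] j [-0.09  0.6   1.58 -0.    0.96 -0.07] F [ -4.9 -21.7   1.4] w 19.3 g 24.998046923428774
```

play_rows(commands=[[-2,0,0,0,0,0,40],[-2,0,0,0,0,0,60],[-2,0,0,0,0,0,60],[-2,0,0,0,0,0,60],[-2,0,0,0,0,0,60],[-2,0,-10,0,0,0,60],[-2,0,-30,0,0,0,70],[-2,0,-60,0,0,0,91],[-2,0,-100,0,0,0,91],[-2,0,-140,0,0,0,91],[-2,0,-170,0,0,0,91],[-2,0,-180,0,0,0,91],[-2,0,-180,0,0,0,91]])

```text
clock: 7.02
eef_pos: [0.5899, 0.0083, 0.2627]
tcp_rot: [[0.016, 1.0, 0.006], [1.0, -0.016, -0.0], [-0.0, 0.006, -1.0]]
contact_force: [0.7, 0.4, 0.6]
width: 0.994
grasp_force: 0.0
```

```bash
python3 - <<'E'
from workcell import camera
from h import *
import st
s=camera('scene');t=camera('top')
x,y=red(s,(290,190,345,245));P=(x.mean(),y.mean())if len(x) else None;print(len(x),P,onz(s,P,.0955) if P else 0)
# green lid & ring in scene near nest
h=hsv(s)[180:260,230:330].astype(int)
g=(abs(h[...,0]-60)<14)&(h[...,1]>130)&(h[...,2]>60)
n,l,S,C=cv2.connectedComponentsWithStats(g.astype(np.uint8))
for i in range(1,n):
    if S[i,4]>20:print('green',S[i],C[i]+[230,180],onz(s,C[i]+[230,180],.158))
b=(abs(h[...,0]-113)<14)&(h[...,1]>150)&(h[...,2]>60)
yy,xx=np.nonzero(b);print('ring',xx.min()+230,xx.max()+230,yy.min()+180,yy.max()+180)
cv2.imwrite('pics/a.png',np.vstack([cv2.resize(s['frame'][160:290,150:400],(750,390)),])[:,:,::-1])
cv2.imwrite('pics/at.png',cv2.resize(t['frame'][135:295,160:520],None,fx=2.2,fy=2.2)[:,:,::-1])
st.go()
E
```

```text
17 (np.float64(327.3529411764706), np.float64(215.41176470588235)) [0.58833691 0.00274819 0.0955    ]
ring 278 293 227 232
t 7.12 p [0.5882 0.0083 0.2588] R [[0.016, 1.0, -0.0], [1.0, -0.016, 0.0], [0.0, -0.0, -1.0]] j [-0.09  0.4   1.38  0.    1.36 -0.07] F [ 0.1  0.2 -0.5] w 91.2 g 0.0
```

View pics/a.png

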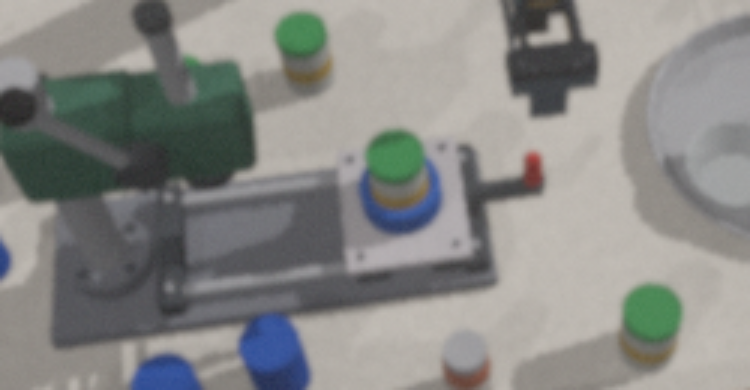

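The carriage is at its front stop: the plate meets the front cross bar, and the tub stands clear of the head with its lid at crop (396,157), i.e. scene (282,212).

```bash
python3 - <<'E'
from workcell import camera
from h import *
import st
for n,q in(('scene',(282,211)),('top',(357,198))):
    c=camera(n);p=proj(c,(.588,-.137,.158));h=hsv(c);print(n,'pred',p,h[int(p[1]),int(p[0])])
    x0,y0=int(p[0])-20,int(p[1])-16;w=h[y0:y0+32,x0:x0+40].astype(int)
    m=((abs(w[...,0]-65)<17)&(w[...,1]>110)).astype(np.uint8)
    N,l,S,C=cv2.connectedComponentsWithStats(m)
    for i in range(1,N):
        if S[i,4]>25:
            print(S[i],C[i]+[x0,y0],onz(c,C[i]+[x0,y0],.158),onz(c,(x0+S[i,0]+S[i,2]/2-.5,y0+S[i,1]+S[i,3]/2-.5),.158))
st.go([(.588,-.137,.2588),(.588,-.137,.106)])
E
```

```text
scene pred [281.40809066 210.80431969] [ 67 120 136]
[ 12  12  17  14 163] [281.08588957 212.16564417] [ 0.59267111 -0.1384947   0.158     ] [ 0.59381205 -0.13888083  0.158     ]
top pred [356.74251898 198.88178006] [ 66 181 138]
[ 11   8  20  19 291] [356.73195876 198.7766323 ] [ 0.58832261 -0.13697544  0.158     ] [ 0.58764795 -0.13625363  0.158     ]
t 7.22 p [0.5878 0.0083 0.2576] R [[0.016, 1.0, -0.002], [1.0, -0.016, 0.0], [0.0, -0.002, -1.0]] j [-0.09  0.4   1.38  0.    1.36 -0.07] F [ 0.5 -0.3  0.6] w 91.0 g 0.0
to (0.588, -0.137, 0.2588) tool mm [-145.3    2.5   -1.3]
to (0.588, -0.137, 0.106) tool mm [-145.3    2.9  151.5]
```

play_rows(commands=[[-145,2,0,0,0,0,91],[-145,2,0,0,0,0,91],[-145,2,0,0,0,0,91],[-145,2,0,0,0,0,91],[-145,2,0,0,0,0,91],[-145,2,0,0,0,0,91],[-145,2,30,0,0,0,91],[-145,2,60,0,0,0,91],[-145,2,85,0,0,0,91],[-145,2,105,0,0,0,91],[-145,2,120,0,0,0,91],[-145,2,132,0,0,0,91],[-145,2,142,0,0,0,91],[-145,2,148,0,0,0,91],[-145,2,151,0,0,0,91],[-145,2,151,0,0,0,91],[-145,2,151,0,0,0,91]])

```text
clock: 8.63
eef_pos: [0.5885, -0.1367, 0.1083]
tcp_rot: [[0.016, 1.0, 0.001], [1.0, -0.016, -0.0], [-0.0, 0.001, -1.0]]
contact_force: [-0.6, -0.4, 0.9]
width: 0.997
grasp_force: 0.0
```

play_rows(commands=[[0,0,0,0,0,0,75],[0,0,0,0,0,0,66],[0,0,0,0,0,0,60],[0,0,0,0,0,0,55],[0,0,0,0,0,0,50],[0,0,0,0,0,0,50],[0,0,0,0,0,0,50],[0,0,0,0,0,0,50],[0,0,0,0,0,0,50],[0,0,0,0,0,0,50]], newtons=20)

```text
clock: 9.47
eef_pos: [0.5882, -0.1368, 0.1081]
tcp_rot: [[0.016, 1.0, 0.0], [1.0, -0.016, -0.0], [-0.0, 0.0, -1.0]]
contact_force: [-1.9, 0.8, 5.5]
width: 0.655
grasp_force: 20.0
```

```bash
python3 st.py
```

```text
t 9.47 p [ 0.5882 -0.1368  0.1081] R [[0.016, 1.0, 0.0], [1.0, -0.016, -0.0], [-0.0, 0.0, -1.0]] j [-0.33  0.58  1.52 -0.    1.05 -0.31] F [-1.9  0.8  5.5] w 59.7 g 20.000702440738678
```

play_rows(commands=[[0,0,0,0,0,0,50],[0,0,0,0,0,0,50],[0,0,0,0,0,0,50],[0,0,-4,0,0,0,50],[0,0,-9,0,0,0,50],[0,0,-15,0,0,0,50],[0,0,-22,0,0,0,50],[0,0,-30,0,0,0,50],[0,0,-40,0,0,0,50],[0,0,-52,0,0,0,50],[0,0,-66,0,0,0,50],[0,0,-82,0,0,0,50],[0,0,-100,0,0,0,50],[0,0,-118,0,0,0,50],[0,0,-136,0,0,0,50],[0,0,-154,0,0,0,50],[0,0,-170,0,0,0,50],[0,0,-180,0,0,0,50],[0,0,-185,0,0,0,50],[0,0,-185,0,0,0,50]], newtons=40)

```text
clock: 11.13
eef_pos: [0.5886, -0.1369, 0.2941]
tcp_rot: [[0.016, 1.0, 0.002], [1.0, -0.016, -0.001], [-0.001, 0.002, -1.0]]
contact_force: [0.2, 0.7, -1.1]
width: 0.656
grasp_force: 40.0
```

```bash
python3 st.py '[(.535,.307,.29)]'; python3 - <<'E'
from workcell import camera
from h import *
s=camera('scene');x,y=red(s,(290,190,345,245));P=(x.mean(),y.mean());print(len(x),P,onz(s,P,.0955))
E
```

```text
t 11.13 p [ 0.5886 -0.1369  0.2941] R [[0.016, 1.0, 0.002], [1.0, -0.016, -0.001], [-0.001, 0.002, -1.0]] j [-0.33  0.4   1.28  0.    1.46 -0.31] F [ 0.2  0.7 -1.1] w 59.8 g 39.9997079372406
to (0.535, 0.307, 0.29) tool mm [443.  -60.6   3.7]
14 (np.float64(327.14285714285717), np.float64(214.57142857142858)) [0.5851419  0.00262617 0.0955    ]
```

play_rows(commands=[[5,-1,0,0,0,0,50],[15,-2,0,0,0,0,50],[30,-4,0,0,0,0,50],[50,-7,0,0,0,0,50],[75,-10,0,0,0,0,50],[105,-14,0,0,0,0,50],[135,-18,0,0,0,0,50],[165,-22,0,0,0,0,50],[195,-26,0,0,0,0,50],[225,-30,0,0,0,0,50],[255,-34,0,0,0,0,50],[285,-38,0,0,0,0,50],[315,-42,0,0,0,0,50],[345,-47,0,0,0,0,50],[375,-51,0,0,0,0,50],[400,-55,0,0,0,0,50],[420,-58,0,0,0,0,50],[433,-59,0,0,0,0,50],[440,-60,0,0,0,0,50],[443,-60,0,0,0,0,50]])

```text
clock: 12.85
eef_pos: [0.5346, 0.3082, 0.2926]
tcp_rot: [[0.015, 1.0, -0.001], [1.0, -0.015, -0.0], [-0.0, -0.001, -1.0]]
contact_force: [0.3, -0.2, -0.5]
width: 0.649
grasp_force: 40.0
```

play_rows(commands=[[0,0,0,0,1,0,50],[0,0,0,0,3,0,50],[0,0,0,0,6,0,50],[0,0,0,0,9,0,50],[0,0,0,0,12,0,50],[0,0,0,0,14,0,50],[0,0,0,0,15,0,50],[0,0,0,0,15,0,50]])

```text
clock: 13.52
eef_pos: [0.5355, 0.3054, 0.2929]
tcp_rot: [[0.018, 1.0, 0.005], [0.966, -0.018, 0.259], [0.259, -0.0, -0.966]]
contact_force: [0.5, 0.1, -1.5]
width: 0.651
grasp_force: 40.0
```

```bash
python3 st.py
```

```text
t 13.52 p [0.5355 0.3054 0.2929] R [[0.018, 1.0, 0.005], [0.966, -0.018, 0.259], [0.259, -0.0, -0.966]] j [0.28 0.36 1.37 0.26 1.33 0.24] F [ 0.5  0.1 -1.5] w 59.4 g 39.99960243701935
```

play_rows(commands=[[0,0,1,0,1,0,50],[0,0,2,0,3,0,50],[0,0,4,0,6,0,50],[0,0,6,0,10,0,50],[0,0,8,0,15,0,50],[0,0,10,0,20,0,50],[-1,0,12,0,25,0,50],[-1,0,14,0,30,0,50],[-1,0,16,0,35,0,50],[-1,0,18,0,40,0,50],[-1,0,20,0,45,0,50],[-1,0,23,0,50,0,50],[-1,0,25,0,55,0,50],[-2,0,27,0,60,0,50],[-2,0,29,0,65,0,50],[-2,0,31,0,69,0,50],[-2,0,33,0,72,0,50],[-2,0,34,0,74,0,50],[-2,0,34,0,75,0,50],[-2,0,34,0,75,0,50]])

```text
clock: 15.18
eef_pos: [0.5355, 0.3141, 0.2586]
tcp_rot: [[0.001, 1.0, 0.016], [-0.0, -0.016, 1.0], [1.0, -0.001, 0.0]]
contact_force: [-0.6, -0.8, -1.8]
width: 0.654
grasp_force: 40.0
```

play_rows(commands=[[0,0,0,0,0,0,50],[0,0,0,0,0,0,50],[0,0,0,0,0,0,50],[0,0,0,0,0,0,50]])

```text
clock: 15.52
eef_pos: [0.5354, 0.314, 0.2601]
tcp_rot: [[-0.001, 1.0, 0.016], [0.001, -0.016, 1.0], [1.0, 0.001, -0.001]]
contact_force: [-0.1, -0.1, -1.2]
width: 0.656
grasp_force: 40.0
```

```bash
python3 st.py; python3 - <<'E'
from workcell import camera
from h import *
s=camera('scene');t=camera('top');x,y=red(s,(290,190,345,245));print(len(x),onz(s,(x.mean(),y.mean()),.0955) if len(x) else 0)
A=cv2.resize(s['frame'][110:270,200:500],(600,320));B=cv2.resize(t['frame'][140:280,160:440],(560,280))
A=np.vstack([A,np.pad(B,((0,0),(0,40),(0,0)))]);cv2.imwrite('pics/f.png',A[:,:,::-1])
E
```

```text
t 15.52 p [0.5354 0.314  0.2601] R [[-0.001, 1.0, 0.016], [0.001, -0.016, 1.0], [1.0, 0.001, -0.001]] j [-0.19  0.84  1.79  1.42  1.65 -1.07] F [-0.1 -0.1 -1.2] w 59.8 g 40.00002086162567
22 [0.59032792 0.00142722 0.0955    ]
```

View pics/f.png

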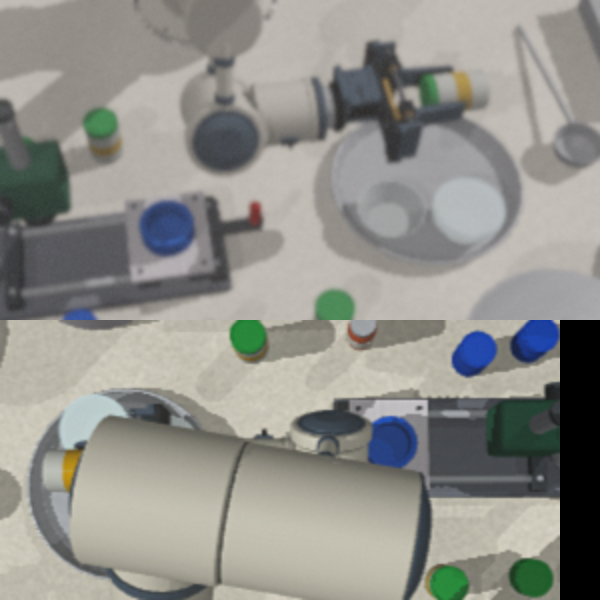

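The picture shows the tub held level in the gripper over the tray's middle (crop ~(450,90)), the nest empty and the carriage out. The tub centre is about 26 cm up, and the bowls have not moved.

```bash
python3 -c "
from workcell import bot
print(bot.sign_off())"
```

```text
the job is handed in; nothing more can be done
None
```

The job is handed in: the carriage is out at its front stop, and the gripper is holding the tub on its side, axis level, about 26 cm up over the middle of the tray, with the other things on the table undisturbed as far as the last pictures show.

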